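Seat the amber vial holder in its keyed well

TASK

Pack the amber glass vial holder into the instrument pan: turn it so that the yellow lug at its foot lines up with the notch of the blue keyed well, lower it gently (it is glass, do not drop it) until it stands upright and fully home on the pan's floor, and let go. Leave the green vial holder and the trocar sleeve standing where they are.

Things in the scene. Friction and masses are not known exactly. Their poses are not given: they have to be found in the camera images.
- amber_holder: Vial holder to pack: upright round post, 98 mm tall. Steel shoe 46 mm across up to z 40; amber glass tube 44 mm across, z 40 to 92 (grip here); black stud 20 mm across to z 98. A yellow lug, 12 mm wide, z 0 to 40, juts from the shoe to 40 mm from the axis. Origin: on the axis at the underside; x points through the lug, z up. About 0.18 kg, stands on the bench.
- pan: Fixed steel pan, flat on the bench: x -100 to 100, y -100 to 220 mm, walls 35 high, floor 4 thick; instruments at +y end. Blue keyhole-shaped fence (the well), 5 mm thick, top 34 above the pan's underside, open above: round part of inner radius 30, notch 28 wide running along +x to 50 from its centre. Origin: centre of the round part, at the pan's underside; x out through the notch, z up.
- green_holder: Lookalike, to be left alone: same shape and size as the amber holder but with a green glass tube. Origin and axes as there.
- trocar_sleeve: Chrome trocar sleeve, to be left alone: stands upright on its head, 42 mm across and 28 mm high, with a slim tube 14 to 16 mm across rising to 115 mm; a thin side port reaches 36 mm from the axis along its y. Origin: on the axis at the underside.
Things that resemble listed ones, but are neither listed nor needed, are in the scene too. Leave any purple or red look-alike of the amber_holder alone.

How it is judged (in metres and radians):
At the end, for the whole second after the job is handed in: The amber holder stands at rest in the blue well, its underside on the pan's floor (within 5 mm), its axis within 12 mm of the well's centre, upright within 10 degrees, its lug in the notch (within 24 degrees of the notch's direction) (horizontal distance between amber_holder and pan below 0.012 m and z of amber_holder in the frame of pan below 0.009 m and angle between amber_holder's own z axis and vertical below 0.17 rad and angle between the x axis of amber_holder and the x axis of pan, either way round below 0.42 rad and linear speed of amber_holder below 0.02 m/s); the robot touches nothing.
It fails at once if the amber holder is dropped into the well (falls faster than 0.8 m/s there) (horizontal distance between amber_holder and pan below 0.05 m and z of amber_holder in the frame of pan below 0.034 m and linear speed of amber_holder above 0.8 m/s).
It fails at once if the green holder is moved more than 20 mm (distance of green_holder from where it was at the start of the episode above 0.02 m).
It fails at once if the trocar sleeve is moved more than 20 mm (distance of trocar_sleeve from where it was at the start of the episode above 0.02 m).
It also fails if it takes over 40 s, if anything falls off the work surface, if the arm or the gripper's body presses on something with over 40 N, if the wrist force passes 120 N, or if a joint passes its speed limit or range.

ROBOT

A 6-joint arm with a two-finger parallel gripper is mounted at the origin on the work surface. World frame = base frame: x ahead of the robot, y to its left, z up, the work surface at z = 0. Lengths are in m, angles in degrees, forces in N, time in s.
With the tool pointing down it reaches from about 0.3 to 0.75 m from the base axis. Payload 8.5 kg.
Tool frame: the origin (TCP) lies on the centre line of the jaws, within the pads' length; the fingertips stand 19 mm ahead of it and the grasp point (between the pads) is the TCP; z points along the fingers, x is the direction in which the jaws open and shut, and the axes are right-handed (so a half turn about z gives the same grasp; the last joint's range is limited). The gripper opens to 85 mm and grips with 20 to 120 N. Pads are 22 mm wide; open, the fingers measure 114 mm over their backs; the gripper's body (76 mm by 85 mm) begins 54 mm behind the grasp point. The pads swing forward as they close: fully open they stand 13 mm farther back than shut.
Start: joints at [-88.367, 21.807, 74.336, -0, 83.858, -12.336], TCP at [0.133, -0.534, 0.222] pointing down, gripper open.
Joint ranges: [-178.18, 178.18], [-50.72, 133.34], [12.68, 142.11], [-81.47, 261.47], [9.98, 163.14], [-165.26, 165.26]. Speed limits (degrees/s): [136.94, 136.94, 180, 180, 180, 180].

INTERFACE

Orientations are given as a 3x3 rotation matrix whose columns are the frame's x, y, z axes.
In Python, from rig import env, cams, order gives the robot as it stands.
- The arm moves only by the tool step_arm, never from a script. Its argument "steps" is a list of rows, each an object with "xyz": the shift along the tool's x, y, z normalised to -1 to 1, where 1 is 0.04 m, a list of three; "turn": the turn, a rotation vector about the tool's x, y, z normalised to -1 to 1, where 1 is 0.08 rad, a list of three; "gripper": the gripper command: -1 is shut, 1 is fully open, values between are in proportion. A call has 1 to 20 rows; each row shifts and turns the commanded pose from where the row before left it, along the tool's axes as they then stand; what a row does not reach is not made up. A row lasts 1/12 s, in which the tool goes at most 41.7 mm and 7.16 degrees, less where a joint would pass 70% of its speed; a pose out of reach is approached as far as the arm can. A call with a number of a shift or a turn outside -1 to 1 is refused whole. A call with a gripper value outside its range is refused whole. The fingers move at their own pace and stop on an object; "squeeze" is the grip in N (left out, the last holds). Time passes only in rows, so rows that do not move let the fingers close. It gives the time, the measured TCP pose, the force and the opening at its end, in the units of the state.
- env.observe(): the state, without advancing time (a new reading comes with each control period).
- cams.get_image(name): name is "side" or "top" or "wrist"; returns (picture, depth): 420x560x3 uint8, red, green, blue; 420x560 float32, m along the optical axis (not along the pixel's ray), 0 where there is no reading.
- cams.camera_info(name): a dict with "fx", "fy", "cx", "cy" (pixels), "k1" (the pictures are not rectified: a ray, as slopes to the right and down, at radius r is drawn at 1 + k1 r^2 times it, then the intrinsics apply), "extrinsics" (4x4, takes a point from camera to world coordinates). Camera axes: x right, y down, z forward; pixel columns grow to the right and rows downward; lengths in m; the calibration is good to about 2 mm. A picture is of the moment at which its call begins: read the wrist's pose just before it. camera_info takes no time and is no camera call; for the wrist camera it gives the pose at the moment of the call.
- order.close_job(): hands the job in, once; it reports no verdict.
The state is a dict: "time_s": time; "q": joint angles; "qvel": joint speeds; "joint_efforts": joint torques, N m; "position": TCP position; "tool_rot": TCP orientation; "ft_force": force on the tool from outside, world axes, zero at the start; "wrist_torque": the same for the moment, N m; "grip_width": finger opening in m.
Only numpy, scipy, OpenCV 4.12 (cv2) and the standard library are available. Lean on these libraries where they do the work, as an engineer would, in place of code of your own. Each camera call takes 0.05 s, during which the arm holds its last target. There are 200 camera calls.

## Working session

There is one attempt and no reset: what is moved stays moved. The work goes in short steps, Python scripts to look and compute and a tool call to move; the robot and the scene stay as the last step left them, time stands still between calls to the robot, and variables do not carry over. Pictures are saved under pics/ and viewed, about 8 in all and at most 12, crops included, and the job is handed in when it is done.

Besides the shell and the picture viewer there is one more tool, called after "Request:" as name(argument=value, ...) on one line, values as JSON. step_arm: Moves the arm, as the interface text tells. Scaled input: -1 to 1 covers 0.04 m each way for a shift and 0.08 rad each way for a turn. Its arguments: {"type":"object","properties":{"steps":{"type":"array"},"squeeze":{"type":"number"}},"required":["steps"]}

```bash
ls; mkdir -p pics
cat > h.py <<'E'
import numpy as np, cv2
from rig import env, cams, order
def grab(n):
    info=cams.camera_info(n); im,d=cams.get_image(n)
    return im,d,info
def cloud(d,info):
    h,w=d.shape; v,u=np.mgrid[0:h,0:w].astype(float)
    K=np.array([[info['fx'],0,info['cx']],[0,info['fy'],info['cy']],[0,0,1]])
    xd=(u-info['cx'])/info['fx']; yd=(v-info['cy'])/info['fy']
    x,y=xd.copy(),yd.copy()
    for _ in range(10):
        s=1+info['k1']*(x*x+y*y); x=xd/s;y=yd/s
    P=np.stack([x*d,y*d,d],-1); E=np.array(info['extrinsics'])
    return P@E[:3,:3].T+E[:3,3]
def save(n,im): cv2.imwrite('pics/'+n,im[...,::-1])
E
python3 - <<'E'
from h import *
for n in ['top','side']:
    im,d,i=grab(n); save(n+'0.png',im); np.savez(n+'0.npz',im=im,P=cloud(d,i),d=d); print(i)
a,b=[cv2.imread(f'pics/{n}0.png') for n in('top','side')]
print(env.observe())
E
```

```text
pics
{'fx': 457.54721722679284, 'fy': 457.54721722679284, 'cx': 284.5518788181231, 'cy': 205.77076951249518, 'k1': 0.03952187344367087, 'extrinsics': array([[ 0.01115513, -0.99450416,  0.10410114,  0.40384678],
       [-0.99984101, -0.00964508,  0.01499772, -0.12399057],
       [-0.01391123, -0.1042519 , -0.99445363,  1.04500113],
       [ 0.        ,  0.        ,  0.        ,  1.        ]])}
{'fx': 441.4011259143622, 'fy': 441.4011259143622, 'cx': 281.7988218795645, 'cy': 213.14553199587897, 'k1': 0.03507914642407004, 'extrinsics': array([[-0.85740818, -0.2817767 ,  0.43064266,  0.10535215],
       [-0.51435768,  0.44163339, -0.7351164 ,  0.58753754],
       [ 0.01695249, -0.85179918, -0.52359409,  0.5360387 ],
       [ 0.        ,  0.        ,  0.        ,  1.        ]])}
{'time_s': 0.1, 'q': array([-8.83662886e+01,  2.18375952e+01,  7.43773819e+01, -3.09984840e-04,
        8.38580872e+01, -1.23364946e+01]), 'qvel': array([-0.08413453, -0.08700694, -0.24561245,  0.08064293, -0.02594835,
        0.06669371]), 'joint_efforts': array([ 2.34093197e-03, -4.49222410e+01, -2.31659460e+01, -2.48136857e-04,
        3.62121747e-03, -6.80810246e-06]), 'position': array([ 0.13276159, -0.53346826,  0.22168699]), 'tool_rot': array([[ 2.41417846e-01, -9.70421260e-01, -4.17330529e-05],
       [-9.70420460e-01, -2.41417701e-01,  1.27454116e-03],
       [-1.24691694e-03, -2.67198373e-04, -9.99999187e-01]]), 'ft_force': array([ 0.28876108, -1.05722702,  0.36045342]), 'wrist_torque': array([ 0.05063138, -0.02119206, -0.01226992]), 'grip_width': 0.0855372571490741}
```

View pics/top0.png

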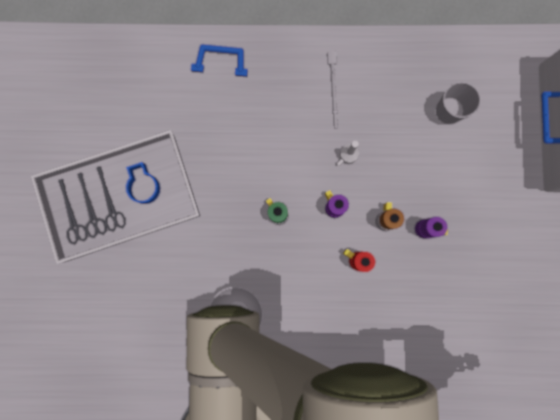

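View pics/side0.png

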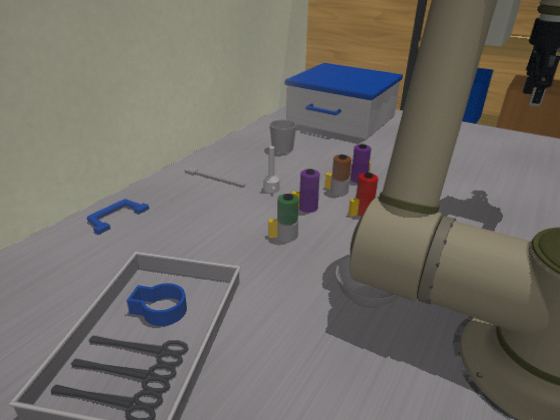

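Candidates, by top-view pixel: amber/brown (392,218), purple (338,205) and (433,227), red (363,261), green (277,211), trocar (349,152). The amber one at (392,218) matches, with its lug at (389,206). The well is at (143,187), with its notch toward (137,170). Next I'll measure these and make the close crop.

Run:
```python
from h import *
z=np.load('top0.npz'); im,P=z['im'],z['P']; hsv=cv2.cvtColor(im,cv2.COLOR_RGB2HSV)
def box(u,v,r):
    m=np.zeros(im.shape[:2],bool); m[v-r:v+r,u-r:u+r]=1; return m
H,S,V=[hsv[...,k].astype(int) for k in range(3)]
yel=(H>22)&(H<34)&(S>150)&(V>100)
for n,(u,v) in dict(amber=(392,218),purp1=(338,205),purp2=(433,227),red=(363,261),green=(277,211)).items():
    b=box(u,v,17); Z=P[...,2]
    top=b&(Z>.088)&(Z<.096); st=b&(Z>.0955)
    l=P[b&yel&(Z>.03)&(Z<.046)]
    c=[(P[m][:,:2].min(0)+P[m][:,:2].max(0))/2 for m in (top,st) if m.sum()]
    print(n,top.sum(),st.sum(),np.round(c,4).tolist(),P[st].mean(0).round(4), 'lug',len(l),l.mean(0).round(4) if len(l) else '',end=' ')
    if len(l): dd=l.mean(0)[:2]-P[st].mean(0)[:2]; print(np.hypot(*dd).round(4),np.degrees(np.arctan2(dd[1],dd[0])).round(1))
b=box(349,152,20)&(P[...,2]>.02); print('troc',P[b][:,:3].min(0),P[b].max(0), P[b&(P[...,2]>.105)].mean(0))
blue=(H>100)&(H<125)&(S>120)&box(143,185,28)
Q=P[blue&(P[...,2]>.028)&(P[...,2]<.04)]; print('fence',len(Q),Q[:,2].mean())
from scipy.optimize import minimize
# keyhole centreline fit: inner radius 30,t5 -> r 32.5; notch halfwidth 14 -> 16.5, end 52.5
a0=np.arccos(0);phi=np.arcsin(16.5/32.5)
t=np.linspace(phi,2*np.pi-phi,200); ys=np.linspace(-16.5,16.5,40); xs=np.linspace(32.5*np.cos(phi),52.5,30)
T=np.r_[np.c_[32.5*np.cos(t),32.5*np.sin(t)],np.c_[xs,0*xs+16.5],np.c_[xs,0*xs-16.5],np.c_[0*ys+52.5,ys]]/1000
from scipy.spatial import cKDTree
def f(p):
    c,s=np.cos(p[2]),np.sin(p[2]); q=(Q[:,:2]-p[:2])@np.array([[c,-s],[s,c]])
    d1=cKDTree(T).query(q)[0]; d2=cKDTree(q).query(T)[0]; return (d1**2).mean()+(d2**2).mean()
best=min((minimize(f,[*Q[:,:2].mean(0),a],method='Nelder-Mead',options=dict(xatol=1e-5,fatol=1e-10)) for a in np.arange(0,6.28,.5)),key=lambda r:r.fun)
print('well',best.x[:2],np.degrees(best.x[2]),np.sqrt(best.fun))
A=cv2.resize(im[120:290,230:460],None,fx=3.4,fy=3.4,interpolation=cv2.INTER_CUBIC); save('crop1.png',A[:600,:800])
```

```text
amber 269 69 [[0.4805, -0.3357], [0.4471, -0.2352]] [ 0.4763 -0.3237  0.1527] lug 22 [ 0.5103 -0.3346  0.0384] 0.0357 -17.8
purp1 276 65 [[0.5085, -0.2216], [0.4611, -0.1776]] [ 0.5036 -0.2169  0.1415] lug 16 [ 0.5349 -0.205   0.039 ] 0.0335 21.0
purp2 287 62 [[0.4647, -0.4256], [0.4424, -0.2789]] [ 0.4604 -0.4055  0.1585] lug 0  red 288 63 [[0.3909, -0.2747], [0.3919, -0.2039]] [ 0.3918 -0.2682  0.1432] lug 20 [ 0.406  -0.2489  0.0393] 0.024 53.6
green 274 75 [[0.4926, -0.0939], [0.4553, -0.1027]] [ 0.4878 -0.096   0.1482] lug 9 [ 0.5179 -0.0745  0.0393] 0.037 35.4
troc [ 0.40384678 -0.2730913   0.02010693] [ 0.65261261 -0.12399057  1.04500113] [ 0.59748107 -0.23341326  0.2521221 ]
fence 200 0.03323656028222943
well [0.54873745 0.21074535] 20.121515941276176 0.0015885357684569592
```

View pics/crop1.png

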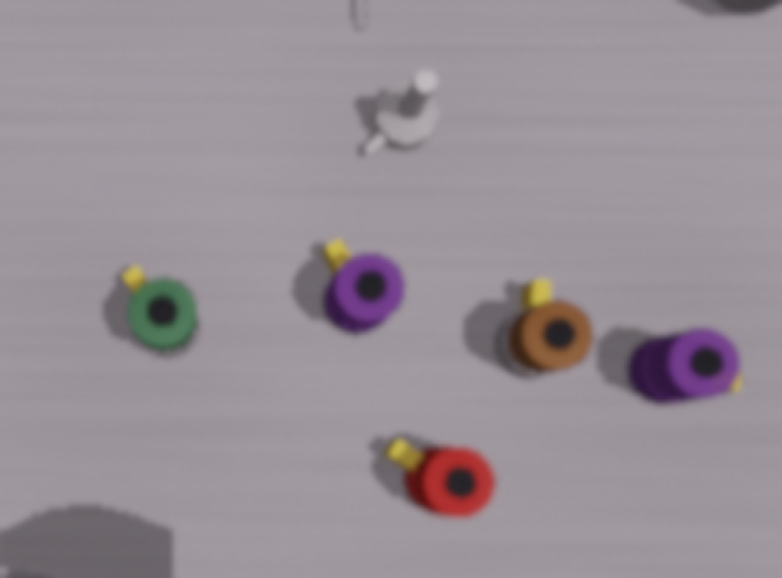

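The crop confirms amber at crop pixel (555,335), with its lug pointing up in the image (about +x). The depth at the stud edges has dropouts, so I use the rim centre: amber ≈ (0.481, -0.336), lug ≈ 2°. The well is at (0.549, 0.211), notch 20°. I'll turn the jaws to yaw 0 (opening along x, clear of the purple posts), then move over.

Request:
step_arm(steps=[{"xyz": [0,0,0],"turn": [0,0,-0.5],"gripper": 1},{"xyz": [0,0,0],"turn": [0,0,-1],"gripper": 1},{"xyz": [0,0,0],"turn": [0,0,-1],"gripper": 1},{"xyz": [0,0,0],"turn": [0,0,-1],"gripper": 1},{"xyz": [0,0,0],"turn": [0,0,-1],"gripper": 1},{"xyz": [0,0,0],"turn": [0,0,-1],"gripper": 1},{"xyz": [0,0,0],"turn": [0,0,-1],"gripper": 1},{"xyz": [0,0,0],"turn": [0,0,-1],"gripper": 1},{"xyz": [0,0,0],"turn": [0,0,-1],"gripper": 1},{"xyz": [0,0,0],"turn": [0,0,-1],"gripper": 1},{"xyz": [0,0,0],"turn": [0,0,-1],"gripper": 1},{"xyz": [0,0,0],"turn": [0,0,-1],"gripper": 1},{"xyz": [0,0,0],"turn": [0,0,-1],"gripper": 1},{"xyz": [0,0,0],"turn": [0,0,-1],"gripper": 1},{"xyz": [0,0,0],"turn": [0,0,-1],"gripper": 1},{"xyz": [0,0,0],"turn": [0,0,-1],"gripper": 1},{"xyz": [0,0,0],"turn": [0,0,-1],"gripper": 1},{"xyz": [0,0,0],"turn": [0,0,-0.09],"gripper": 1}])

```text
time_s: 1.6
position: [0.1327, -0.5336, 0.2219]
tool_rot: [[1.0, 0.003, -0.0], [0.003, -1.0, 0.001], [-0.0, -0.001, -1.0]]
ft_force: [0.5, -1.1, 0.4]
grip_width: 0.0854
```

Request:
step_arm(steps=[{"xyz": [0.3,-0.2,0],"turn": [0,0,0],"gripper": 1},{"xyz": [0.7,-0.4,0],"turn": [0,0,0],"gripper": 1},{"xyz": [0.7,-0.4,0],"turn": [0,0,0],"gripper": 1},{"xyz": [0.7,-0.4,0],"turn": [0,0,0],"gripper": 1},{"xyz": [0.7,-0.4,0],"turn": [0,0,0],"gripper": 1},{"xyz": [0.7,-0.4,0],"turn": [0,0,0],"gripper": 1},{"xyz": [0.7,-0.4,0],"turn": [0,0,0],"gripper": 1},{"xyz": [0.7,-0.4,0],"turn": [0,0,0],"gripper": 1},{"xyz": [0.7,-0.4,0],"turn": [0,0,0],"gripper": 1},{"xyz": [0.7,-0.4,0],"turn": [0,0,0],"gripper": 1},{"xyz": [0.7,-0.4,0],"turn": [0,0,0],"gripper": 1},{"xyz": [0.7,-0.4,0],"turn": [0,0,0],"gripper": 1},{"xyz": [0.6,-0.3,0],"turn": [0,0,0],"gripper": 1},{"xyz": [0,0,0],"turn": [0,0,0],"gripper": 1},{"xyz": [0,0,0],"turn": [0,0,0],"gripper": 1}])

```text
time_s: 2.85
position: [0.4777, -0.3361, 0.2218]
tool_rot: [[1.0, 0.001, -0.001], [0.001, -1.0, 0.001], [-0.001, -0.001, -1.0]]
ft_force: [-0.4, 0.9, 0.1]
grip_width: 0.0852
```

Run:
```python
from h import *
im,d,i=grab('wrist'); save('w1.png',im); np.savez('w1.npz',im=im,P=cloud(d,i)); o=env.observe(); print(o['time_s'],o['position'],o['tool_rot'][:,0],i['extrinsics'])
```

```text
2.9 [ 0.47688668 -0.33684756  0.22194571] [ 9.99999804e-01 -1.08624017e-04 -6.16099121e-04] [[ 9.99998601e-01  1.40700068e-03 -9.04503877e-04  4.77287093e-01]
 [ 1.05489370e-03 -9.50161298e-01 -3.11756948e-01 -2.55198137e-01]
 [-1.29806682e-03  3.11755558e-01 -9.50161453e-01  3.74115462e-01]
 [ 0.00000000e+00  0.00000000e+00  0.00000000e+00  1.00000000e+00]]
```

View pics/w1.png

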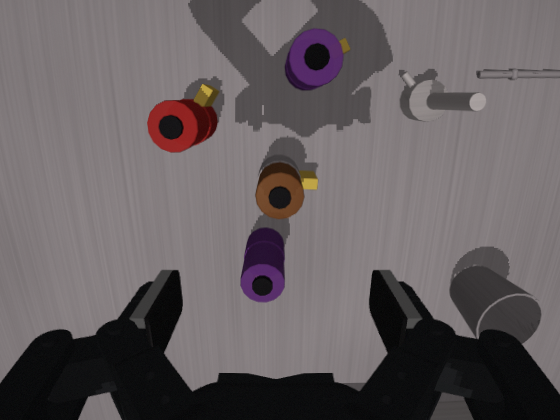

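The wrist view shows amber at (280,197) with its lug at (309,183), purple 2 at (262,285), red at (172,127). Next I'll measure amber closely and check the heights of its neighbours.

Run:
```python
from h import *
z=np.load('w1.npz'); im,P=z['im'],z['P']; hsv=cv2.cvtColor(im,cv2.COLOR_RGB2HSV); Z=P[...,2]
H,S,V=[hsv[...,k].astype(int) for k in range(3)]
def box(u,v,r):
    m=np.zeros(im.shape[:2],bool); m[v-r:v+r,u-r:u+r]=1; return m&(Z<.3)
def circ(q):
    A=np.c_[2*q,np.ones(len(q))]; s=np.linalg.lstsq(A,(q**2).sum(1),rcond=None)[0]; return s[:2],np.sqrt(s[2]+s[:2]@s[:2])
for n,(u,v) in dict(amber=(280,197),purp2=(262,285),purp1=(317,58),red=(172,127)).items():
    b=box(u,v,32); print(n,'zpct',np.percentile(Z[b],[50,90,97]).round(4))
    top=(b&(Z>.089)&(Z<.0945)).astype(np.uint8)
    c,_=cv2.findContours(top,0,1); c=max(c,key=len)[:,0]; q=P[c[:,1],c[:,0],:2]; print(circ(q), 'stud',P[b&(Z>.0955)][:,:2].mean(0))
    l=P[box(u,v,48)&(H>20)&(H<34)&(S>130)&(Z>.035)&(Z<.046)]
    if len(l): dd=l.mean(0)[:2]-circ(q)[0]; print(' lug',len(l),l.mean(0).round(4),l.min(0).round(4),l.max(0).round(4),np.degrees(np.arctan2(dd[1],dd[0])).round(1))
```

```text
amber zpct [0.0622 0.0941 0.0988]
(array([ 0.48084832, -0.33584885]), np.float64(0.021232762054046367)) stud [ 0.48086708 -0.33558672]
 lug 184 [ 0.5118 -0.3366  0.0402] [ 0.5022 -0.3431  0.035 ] [ 0.52   -0.3281  0.0418] -1.4
purp2 zpct [0.0018 0.0935 0.0987]
(array([ 0.46452091, -0.42413267]), np.float64(0.021294334373166957)) stud [ 0.46453727 -0.42373345]
purp1 zpct [0.0918 0.0978 0.099 ]
(array([ 0.50899682, -0.22227674]), np.float64(0.02121709964267312)) stud [ 0.508817   -0.22216454]
 lug 84 [ 0.5412 -0.2053  0.0405] [ 0.5366 -0.2113  0.0389] [ 0.5456 -0.199   0.0421] 27.8
red zpct [0.091  0.0975 0.0989]
(array([ 0.3908435 , -0.27574268]), np.float64(0.021196266530564174)) stud [ 0.39096992 -0.27571916]
 lug 262 [ 0.4076 -0.2499  0.0403] [ 0.3979 -0.2596  0.0353] [ 0.4169 -0.24    0.0427] 56.9
```

Request:
step_arm(steps=[{"xyz": [0.1,-0.02,0.3],"turn": [0,0,0],"gripper": 1},{"xyz": [0,0,0.5],"turn": [0,0,0],"gripper": 1},{"xyz": [0,0,0.5],"turn": [0,0,0],"gripper": 1},{"xyz": [0,0,0.5],"turn": [0,0,0],"gripper": 1},{"xyz": [0,0,0.5],"turn": [0,0,0],"gripper": 1},{"xyz": [0,0,0.5],"turn": [0,0,0],"gripper": 1},{"xyz": [0,0,0.5],"turn": [0,0,0],"gripper": 1},{"xyz": [0,0,0.3],"turn": [0,0,0],"gripper": 1},{"xyz": [0,0,0.2],"turn": [0,0,0],"gripper": 1},{"xyz": [0,0,0],"turn": [0,0,0],"gripper": 1},{"xyz": [0,0,0],"turn": [0,0,0],"gripper": 1}])

```text
time_s: 3.82
position: [0.4804, -0.3373, 0.0706]
tool_rot: [[1.0, -0.001, 0.0], [-0.001, -1.0, -0.0], [0.0, 0.0, -1.0]]
ft_force: [0.6, -0.2, 0.1]
grip_width: 0.0853
```

Request:
step_arm(steps=[{"xyz": [0,0,0],"turn": [0,0,0],"gripper": -1},{"xyz": [0,0,0],"turn": [0,0,0],"gripper": -1},{"xyz": [0,0,0],"turn": [0,0,0],"gripper": -1},{"xyz": [0,0,0],"turn": [0,0,0],"gripper": -1},{"xyz": [0,0,0],"turn": [0,0,0],"gripper": -1},{"xyz": [0,0,0],"turn": [0,0,0],"gripper": -1},{"xyz": [0,0,0],"turn": [0,0,0],"gripper": -1},{"xyz": [0,0,0],"turn": [0,0,0],"gripper": -1},{"xyz": [0,0,0],"turn": [0,0,0],"gripper": -1},{"xyz": [0,0,0],"turn": [0,0,0],"gripper": -1}], squeeze=45)

```text
time_s: 4.65
position: [0.481, -0.3372, 0.0712]
tool_rot: [[1.0, 0.0, 0.001], [0.0, -1.0, -0.001], [0.001, 0.001, -1.0]]
ft_force: [-0.8, 0.8, 6.1]
grip_width: 0.0417
```

Gripped (41.7 mm opening). Lifting to check the hold.

Request:
step_arm(steps=[{"xyz": [0,0,-0.1],"turn": [0,0,0],"gripper": -1},{"xyz": [0,0,-0.3],"turn": [0,0,0],"gripper": -1},{"xyz": [0,0,-0.5],"turn": [0,0,0],"gripper": -1},{"xyz": [0,0,-0.5],"turn": [0,0,0],"gripper": -1},{"xyz": [0,0,-0.5],"turn": [0,0,0],"gripper": -1},{"xyz": [0,0,-0.5],"turn": [0,0,0],"gripper": -1},{"xyz": [0,0,-0.5],"turn": [0,0,0],"gripper": -1},{"xyz": [0,0,-0.5],"turn": [0,0,0],"gripper": -1},{"xyz": [0,0,-0.3],"turn": [0,0,0],"gripper": -1},{"xyz": [0,0,-0.1],"turn": [0,0,0],"gripper": -1},{"xyz": [0,0,0],"turn": [0,0,0],"gripper": -1}])

```text
time_s: 5.57
position: [0.4808, -0.3368, 0.2228]
tool_rot: [[1.0, 0.0, 0.001], [0.0, -1.0, -0.001], [0.001, 0.001, -1.0]]
ft_force: [0.4, -0.4, -2.3]
grip_width: 0.0419
```

Request:
step_arm(steps=[{"xyz": [0.05,-0.3,0],"turn": [0,0,0],"gripper": -1},{"xyz": [0.1,-0.6,0],"turn": [0,0,0],"gripper": -1},{"xyz": [0.1,-0.8,0],"turn": [0,0,0],"gripper": -1},{"xyz": [0.1,-0.8,0],"turn": [0,0,0],"gripper": -1},{"xyz": [0.1,-0.8,0],"turn": [0,0,0],"gripper": -1},{"xyz": [0.1,-0.8,0],"turn": [0,0,0],"gripper": -1},{"xyz": [0.1,-0.8,0],"turn": [0,0,0],"gripper": -1},{"xyz": [0.1,-0.8,0],"turn": [0,0,0],"gripper": -1},{"xyz": [0.1,-0.8,0],"turn": [0,0,0],"gripper": -1},{"xyz": [0.1,-0.8,0],"turn": [0,0,0],"gripper": -1},{"xyz": [0.1,-0.8,0],"turn": [0,0,0],"gripper": -1},{"xyz": [0.1,-0.8,0],"turn": [0,0,0],"gripper": -1},{"xyz": [0.1,-0.8,0],"turn": [0,0,0],"gripper": -1},{"xyz": [0.1,-0.8,0],"turn": [0,0,0],"gripper": -1},{"xyz": [0.1,-0.8,0],"turn": [0,0,0],"gripper": -1},{"xyz": [0.1,-0.8,0],"turn": [0,0,0],"gripper": -1},{"xyz": [0.1,-0.8,0],"turn": [0,0,0],"gripper": -1},{"xyz": [0.05,-0.5,0],"turn": [0,0,0],"gripper": -1},{"xyz": [0,-0.2,0],"turn": [0,0,0],"gripper": -1},{"xyz": [0,-0.1,0],"turn": [0,0,0],"gripper": -1}])

```text
time_s: 7.23
position: [0.5475, 0.2127, 0.2209]
tool_rot: [[1.0, 0.002, -0.003], [0.002, -1.0, -0.0], [-0.003, 0.0, -1.0]]
ft_force: [0.1, -0.1, -2.3]
grip_width: 0.0418
```

Request:
step_arm(steps=[{"xyz": [0,0,0],"turn": [0,0,-0.5],"gripper": -1},{"xyz": [0,0,0],"turn": [0,0,-0.8],"gripper": -1},{"xyz": [0,0,0],"turn": [0,0,-0.8],"gripper": -1},{"xyz": [0,0,0],"turn": [0,0,-0.8],"gripper": -1},{"xyz": [0,0,0],"turn": [0,0,-0.8],"gripper": -1},{"xyz": [0,0,0],"turn": [0,0,-0.8],"gripper": -1},{"xyz": [0,0,0],"turn": [0,0,0],"gripper": -1},{"xyz": [0,0,0],"turn": [0,0,0],"gripper": -1}])

```text
time_s: 7.9
position: [0.5483, 0.2104, 0.2219]
tool_rot: [[0.937, 0.35, -0.001], [0.35, -0.937, -0.0], [-0.001, -0.0, -1.0]]
ft_force: [-0.3, -0.6, -2.2]
grip_width: 0.042
```

Run:
```python
from h import *
im,d,i=grab('wrist'); save('w2.png',im); np.savez('w2.npz',im=im,P=cloud(d,i)); o=env.observe(); print(o['time_s'],o['position'],o['tool_rot'][:,0],o['grip_width'],o['ft_force'])
im,d,i=grab('side'); save('s2.png',im); np.savez('s2.npz',im=im,P=cloud(d,i))
```

```text
7.95 [0.54840335 0.21056627 0.22196487] [ 9.36794493e-01  3.49879412e-01 -6.89880837e-04] 0.04204427204082141 [-0.02119662  0.78969621 -2.54943148]
```

View pics/w2.png

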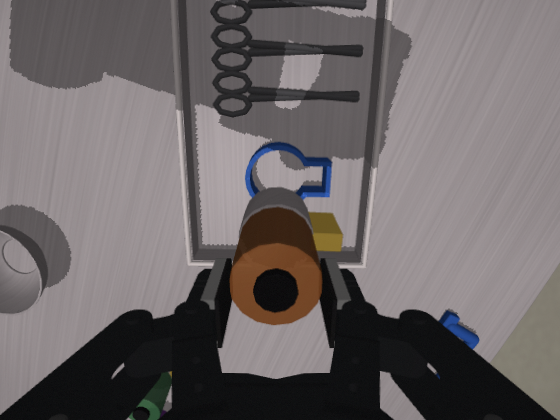

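View pics/s2.png

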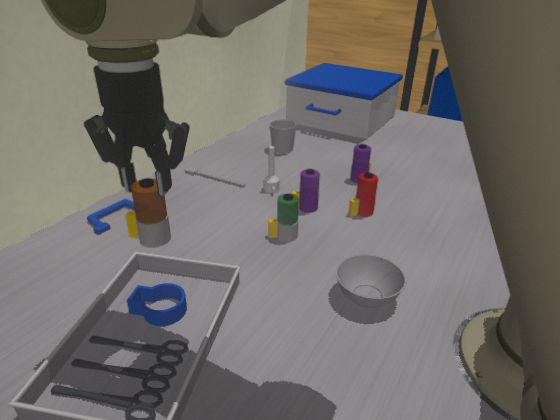

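The holder hangs from the jaws with its lug toward the notch side: lug at (322,232) in the wrist view, well at (280,170). From the wrist and side clouds I'll measure the held holder's tilt and axis, and refit the well.

```bash
cat > well.py <<'E'
from h import *
from scipy.optimize import minimize
from scipy.spatial import cKDTree
phi=np.arcsin(16.5/32.5)
t=np.linspace(phi,2*np.pi-phi,200); ys=np.linspace(-16.5,16.5,40); xs=np.linspace(32.5*np.cos(phi),52.5,30)
T=np.r_[np.c_[32.5*np.cos(t),32.5*np.sin(t)],np.c_[xs,0*xs+16.5],np.c_[xs,0*xs-16.5],np.c_[0*ys+52.5,ys]]/1000
K=cKDTree(T)
def fit(Q):
    f=lambda p:np.mean(K.query((Q[:,:2]-p[:2])@np.array([[np.cos(p[2]),-np.sin(p[2])],[np.sin(p[2]),np.cos(p[2])]]))[0]**2)
    r=minimize(f,[.549,.211,.35],method='Nelder-Mead',options=dict(initial_simplex=np.array([.549,.211,.35])+np.array([[0,0,0],[.005,0,0],[0,.005,0],[0,0,.1]]),xatol=1e-5,fatol=1e-12)); return r.x[:2].round(4),np.degrees(r.x[2]).round(1),np.sqrt(r.fun).round(5)
E
python3 - <<'E'
from well import *
from scipy.optimize import least_squares
for n in('w2','s2'):
    z=np.load(n+'.npz'); im,P=z['im'],z['P']; hsv=cv2.cvtColor(im,cv2.COLOR_RGB2HSV); Z=P[...,2]
    H,S,V=[hsv[...,k].astype(int) for k in range(3)]
    near=np.hypot(P[...,0]-.549,P[...,1]-.211)<.07
    Q=P[near&(H>100)&(H<125)&(S>120)&(Z>.031)&(Z<.038)]; print(n,'well',len(Q),fit(Q))
    am=near&(H>4)&(H<18)&(S>120)&(Z>.18)&(Z<.242); q=P[am]
    # cylinder axis fit r=22 to glass side
    g=lambda p:np.hypot(q[:,0]-p[0]-p[2]*(q[:,2]-.2),q[:,1]-p[1]-p[3]*(q[:,2]-.2))-.022
    q=q[(q[:,2]<.236)]
    r=least_squares(g,[.549,.211,0,0],loss='soft_l1',f_scale=.001); print(' axis',len(q),r.x.round(4),'resid',np.median(abs(g(r.x))).round(5),'tilt',np.degrees(np.hypot(*r.x[2:])).round(2))
    q=P[near&(Z>.24)&(Z<.26)]; print(' top z',np.percentile(P[near&(H>4)&(H<18)&(S>120)][:,2],[90,98]).round(4))
    l=P[near&(H>20)&(H<34)&(S>130)&(Z>.13)&(Z<.21)]; print(' lug',len(l),l.mean(0).round(4),l.min(0).round(4),l.max(0).round(4))
E
```

```text
w2 well 876 (array([0.5497, 0.2136]), np.float64(19.6), np.float64(0.00148))
 axis 1949 [ 0.5482  0.2109 -0.0039 -0.0032] resid 0.00016 tilt 0.29
 top z [0.2437 0.2445]
 lug 980 [0.5765 0.2237 0.1826] [0.5674 0.2136 0.1547] [0.5869 0.229  0.1929]
s2 well 357 (array([0.5483, 0.213 ]), np.float64(18.8), np.float64(0.00175))
 axis 681 [ 0.5477  0.2105 -0.0103 -0.007 ] resid 0.00054 tilt 0.71
 top z [0.2409 0.2415]
 lug 236 [0.5757 0.2252 0.1733] [0.5669 0.2159 0.1503] [0.5854 0.2294 0.1907]
```

Upright (tilt under 1°), and everything agrees to 2 mm. A small correction of +1.5 mm along tool x and −1.2 mm along tool y, then down.

Request:
step_arm(steps=[{"xyz": [0.04,-0.03,0.2],"turn": [0,0,0],"gripper": -1},{"xyz": [0,0,0.4],"turn": [0,0,0],"gripper": -1},{"xyz": [0,0,0.4],"turn": [0,0,0],"gripper": -1},{"xyz": [0,0,0.4],"turn": [0,0,0],"gripper": -1},{"xyz": [0,0,0.4],"turn": [0,0,0],"gripper": -1},{"xyz": [0,0,0.4],"turn": [0,0,0],"gripper": -1},{"xyz": [0,0,0.3],"turn": [0,0,0],"gripper": -1},{"xyz": [0,0,0.2],"turn": [0,0,0],"gripper": -1},{"xyz": [0,0,0.1],"turn": [0,0,0],"gripper": -1},{"xyz": [0,0,0],"turn": [0,0,0],"gripper": -1}])

```text
time_s: 8.83
position: [0.5494, 0.2128, 0.1094]
tool_rot: [[0.936, 0.352, -0.001], [0.352, -0.936, -0.0], [-0.001, -0.0, -1.0]]
ft_force: [-0.7, -0.3, -2.2]
grip_width: 0.042
```

Request:
step_arm(steps=[{"xyz": [0,0,0.1],"turn": [0,0,0],"gripper": -1},{"xyz": [0,0,0.1],"turn": [0,0,0],"gripper": -1},{"xyz": [0,0,0.1],"turn": [0,0,0],"gripper": -1},{"xyz": [0,0,0.1],"turn": [0,0,0],"gripper": -1},{"xyz": [0,0,0],"turn": [0,0,0],"gripper": -1},{"xyz": [0,0,0],"turn": [0,0,0],"gripper": -1}])

```text
time_s: 9.33
position: [0.5496, 0.2129, 0.094]
tool_rot: [[0.936, 0.352, -0.0], [0.352, -0.936, -0.0], [-0.0, -0.0, -1.0]]
ft_force: [-0.1, 0.4, -1.5]
grip_width: 0.042
```

Inside the fence with no contact force. Going down the last ~19 mm.

Request:
step_arm(steps=[{"xyz": [0,0,0.1],"turn": [0,0,0],"gripper": -1},{"xyz": [0,0,0.1],"turn": [0,0,0],"gripper": -1},{"xyz": [0,0,0.1],"turn": [0,0,0],"gripper": -1},{"xyz": [0,0,0.05],"turn": [0,0,0],"gripper": -1},{"xyz": [0,0,0.03],"turn": [0,0,0],"gripper": -1},{"xyz": [0,0,0.03],"turn": [0,0,0],"gripper": -1},{"xyz": [0,0,0],"turn": [0,0,0],"gripper": -1},{"xyz": [0,0,0],"turn": [0,0,0],"gripper": -1}])

```text
time_s: 10.0
position: [0.5498, 0.2129, 0.0779]
tool_rot: [[0.936, 0.352, 0.0], [0.352, -0.936, 0.0], [0.0, 0.0, -1.0]]
ft_force: [-0.7, 0.1, -2.4]
grip_width: 0.0417
```

Request:
step_arm(steps=[{"xyz": [0,0,0.03],"turn": [0,0,0],"gripper": -1},{"xyz": [0,0,0.03],"turn": [0,0,0],"gripper": -1},{"xyz": [0,0,0],"turn": [0,0,0],"gripper": -1}])

```text
time_s: 10.25
position: [0.5497, 0.2129, 0.0754]
tool_rot: [[0.936, 0.352, 0.0], [0.352, -0.936, 0.0], [0.0, -0.0, -1.0]]
ft_force: [0.3, -0.5, -2.1]
grip_width: 0.0418
```

Request:
step_arm(steps=[{"xyz": [0,0,0.03],"turn": [0,0,0],"gripper": -1},{"xyz": [0,0,0],"turn": [0,0,0],"gripper": -1}])

```text
time_s: 10.42
position: [0.55, 0.2129, 0.0752]
tool_rot: [[0.936, 0.353, 0.001], [0.353, -0.936, 0.0], [0.001, 0.0, -1.0]]
ft_force: [-0.9, -0.0, 4.9]
grip_width: 0.0417
```

Contact (+4.9 N) at exactly the expected height for the pan floor. Releasing, then backing off upward.

Request:
step_arm(steps=[{"xyz": [0,0,0],"turn": [0,0,0],"gripper": 0.1},{"xyz": [0,0,0],"turn": [0,0,0],"gripper": 0.2},{"xyz": [0,0,0],"turn": [0,0,0],"gripper": 0.4},{"xyz": [0,0,0],"turn": [0,0,0],"gripper": 0.7},{"xyz": [0,0,0],"turn": [0,0,0],"gripper": 1},{"xyz": [0,0,0],"turn": [0,0,0],"gripper": 1},{"xyz": [0,0,0],"turn": [0,0,0],"gripper": 1},{"xyz": [0,0,0],"turn": [0,0,0],"gripper": 1}])

```text
time_s: 11.08
position: [0.5497, 0.2129, 0.0742]
tool_rot: [[0.936, 0.352, 0.0], [0.352, -0.936, -0.0], [0.0, 0.0, -1.0]]
ft_force: [0.1, 0.6, 0.1]
grip_width: 0.0856
```

Request:
step_arm(steps=[{"xyz": [0,0,-0.2],"turn": [0,0,0],"gripper": 1},{"xyz": [0,0,-0.5],"turn": [0,0,0],"gripper": 1},{"xyz": [0,0,-0.5],"turn": [0,0,0],"gripper": 1},{"xyz": [0,0,-0.5],"turn": [0,0,0],"gripper": 1},{"xyz": [0,0,-0.5],"turn": [0,0,0],"gripper": 1},{"xyz": [0,0,-0.5],"turn": [0,0,0],"gripper": 1},{"xyz": [0,0,-0.5],"turn": [0,0,0],"gripper": 1},{"xyz": [0,0,-0.2],"turn": [0,0,0],"gripper": 1},{"xyz": [0,0,0],"turn": [0,0,0],"gripper": 1}])

```text
time_s: 11.83
position: [0.5503, 0.213, 0.2124]
tool_rot: [[0.936, 0.353, 0.004], [0.353, -0.936, 0.001], [0.004, 0.001, -1.0]]
ft_force: [0.0, -0.8, -0.1]
grip_width: 0.0853
```

Run:
```python
from well import *
from scipy.optimize import least_squares
o=env.observe(); print(o['time_s'],o['position'],o['grip_width'],o['ft_force'])
for n in('wrist','side'):
    im,d,i=grab(n); P=cloud(d,i); save('end_'+n+'.png',im); hsv=cv2.cvtColor(im,cv2.COLOR_RGB2HSV); Z=P[...,2]
    H,S,V=[hsv[...,k].astype(int) for k in range(3)]
    near=np.hypot(P[...,0]-.549,P[...,1]-.2125)<.07
    q=P[near&(H>4)&(H<18)&(S>120)&(Z>.04)&(Z<.09)]
    g=lambda p:np.hypot(q[:,0]-p[0]-p[2]*(q[:,2]-.05),q[:,1]-p[1]-p[3]*(q[:,2]-.05))-.022
    r=least_squares(g,[.549,.211,0,0],loss='soft_l1',f_scale=.001)
    l=P[near&(H>20)&(H<34)&(S>130)&(Z>.035)&(Z<.052)]; dd=l.mean(0)[:2]-r.x[:2]
    print(n,'axis',r.x.round(4),'tilt',np.degrees(np.hypot(*r.x[2:])).round(2),'rim/stud z',np.percentile(P[near&(Z<.12)&(Z>.08)][:,2],[50,98]).round(4),'lug',len(l),l.mean(0).round(4),np.degrees(np.arctan2(dd[1],dd[0])).round(1))
```

```text
11.8333 [0.55032709 0.21300695 0.21244138] 0.08532947729177219 [ 0.00821434 -0.83239108 -0.11511225]
wrist axis [ 0.5502  0.2138 -0.     -0.0024] tilt 0.14 rim/stud z [0.0965 0.1032] lug 213 [0.5792 0.2248 0.0437] 20.8
side axis [0.5494 0.2125 0.0025 0.0076] tilt 0.46 rim/stud z [0.094  0.1011] lug 68 [0.5786 0.2257 0.0407] 24.2
```

View pics/end_side.png

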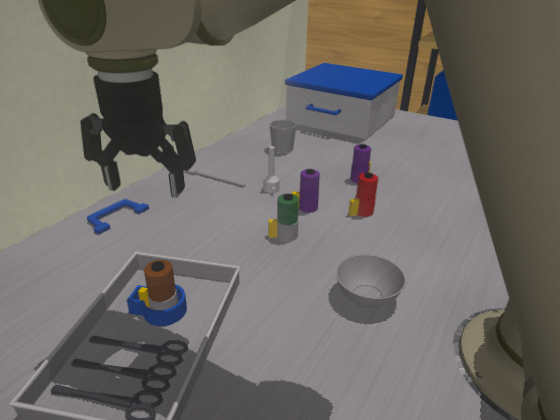

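The side view shows the amber holder upright in the well at (160,290) with its lug in the notch at (144,297). The green holder (288,217) and the trocar (271,175) haven't moved, and the gripper is clear. Handing in.

```bash
python3 -c "
from h import *
print(order.close_job())"
```

```text
the job is handed in; nothing more can be done
None
```

The amber holder is packed in the blue well and the job is handed in; no verdict was reported. I gripped it by the glass, turned it about 21° to match the notch, and lowered it slowly. It touched the floor with about 5 N, at the height expected for the pan floor, and I let go there. The robot's clock read about 12 s of the 40 s allowed.

| Last check | Measured | Limit |
|---|---|---|
| Axis to well centre | about 1–2 mm | 12 mm |
| Tilt | under 0.5° | 10° |
| Lug direction, notch at 19–20° | 21° (wrist camera), 24° (side camera) | within 24° of the notch |
| Height of underside | 3–5 mm, from the top of the stud (floor is 4 mm) | below 9 mm |

- **Other items:** the green holder and trocar sleeve sit at the same pixels in the side view as before. I judged this by eye and did not remeasure them. The gripper is open and about 14 cm above the release height.
- **Disagreements:** the cameras differed by about 1–2 mm and 3° on the final pose. The first stud averages were wrong because of missing depth readings, so I used the rim instead. The jaws read 41.7 mm on the 44 mm tube. None of these came near a limit.

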